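# Line up three relays on the lever tester and run a test stroke

### The job

Test the three solid-state relays together: line them up in an even, square row on the tester's deck, one lying in each white outline with its output end against the fence and its green-lamp end to the front; two are already loose on the deck, the third stands in the rack. Then swing the red handle all the way down to its stop, hold it there for a moment and let the frame come back up, leaving the row in place. Do not disturb the other things on the bench.

Things in the scene. Friction and masses are not known exactly. Their poses are not given: they have to be found in the camera images.
- tester: Grey box fixed to the bench, x -100 to +115, y -150 to +150 mm, brown deck 40 mm above the bench; may stand turned. Origin on the bench; x to its back, y to its left. An aluminium fence 12 mm high crosses the deck, front face at x = 50 mm; before it three white outlines side by side, 74 mm apart. The hinged probe frame rests raised at the back and swings forward and down over the deck.
- rack: Black slotted rack fixed to the bench, 196 (x) x 62 x 50 mm high, floor 5 mm; slots at x = -62, 0, 62 mm. Parts stand in them 28 mm thick along x, between two long walls (48 mm apart) and pairs of ribs that leave 38 mm free between walls for fingers from above. Origin at its underside's centre. The bench between rack and tester is clear.
- relay_a: Solid-state relay, block 58 (x) x 45 (y) x 28 (z) mm, about 100 g: aluminium base plate, cream body, four brass screws on top. Origin at the base plate's centre, z out of the screw side, +x the output end, -x the input end with green lamp and green band. Starts lying askew on the front of the deck, lamp end to the front.
- relay_b: Second relay, same as relay_a in shape and axes; also starts lying askew on the deck.
- relay_c: Third relay, same as relay_a in shape and axes; starts standing on its output end in any one of the rack's slots (x down, lamp end up, top 63 mm above the bench), screw side (z) to the rack's +x.
- relay_a_lamp (a point): Green lamp on the input end of relay_a, 21.5 mm from its centre towards -x, 28 mm above its base.
- relay_b_lamp (a point): Green lamp on the input end of relay_b, 21.5 mm from its centre towards -x, 28 mm above its base.
- relay_c_lamp (a point): Green lamp on the input end of relay_c, 21.5 mm from its centre towards -x, 28 mm above its base.
- spot_left (a point): Centre of the left (+y) outline on the deck, at deck height (40 mm above the bench); axes as the tester's. A relay lying centred here touches the fence with its output end.
- spot_mid (a point): Centre of the middle outline on the deck, at deck height (40 mm above the bench); axes as the tester's. A relay lying centred here touches the fence with its output end.
- spot_right (a point): Centre of the right (-y) outline on the deck, at deck height (40 mm above the bench); axes as the tester's. A relay lying centred here touches the fence with its output end.
- handle (a point): Centre of the probe frame's red handle, a round bar 14 mm thick along the tester's y, free around its middle 100 mm. About 260 mm above the bench when raised, 85 mm above the bench (45 above the deck) when down; 175 mm from the hinge axis. A cross bar of the frame runs 43 mm from it on the hinge's side.
- hinge (a point): Middle of the frame's hinge axis, which runs along the tester's y, at its back, 85 mm above the bench; axes as the tester's.
- frame (a joint): Angle of the probe frame: 0 raised (leaning 7 degrees back from upright), growing as the handle swings towards the robot and down, 1.7 rad at its stop, level. A spring raises it again when let go; about 5 N at the handle holds it down.
- heatsink: black finned heat sink 28 x 44 x 50 mm high, standing in one of the rack's slots; origin at its foot, 14 mm from its centre towards -x
- supply_board: small green circuit board 56 mm high with a yellow and steel transformer, 28 x 44 mm footprint, standing in one of the rack's slots; origin at its foot, 14 mm from its centre towards -x
- spool: spool of solder wire, diameter 56, height 46 mm; origin at the centre of its underside
- flux: amber flux bottle, diameter 38, height 85 mm; origin at the centre of its underside
- jar: white jar, diameter 64, height 80 mm; origin at the centre of its underside
- screwdriver: orange-handled screwdriver 190 mm long, lying along its x; origin midway on its underside
- mouse: black computer mouse 105 x 60 x 32 mm; origin at the centre of its underside

How it is judged (in metres and radians):
On the way, in this order (a step that is already met when the one before it is completed fails the run):
1. the three relays lie in their outlines in an even row, with the frame raised (((x of relay_a in the frame of spot_left between -0.004 and 0.004 m and y of relay_a in the frame of spot_left between -0.004 and 0.004 m and z of relay_a in the frame of spot_left between -0.003 and 0.003 m and angle between the x axis of relay_a and the x axis of spot_left, either way round below 0.08 rad and x of relay_a_lamp in the frame of spot_left below -0.01 m) or (x of relay_b in the frame of spot_left between -0.004 and 0.004 m and y of relay_b in the frame of spot_left between -0.004 and 0.004 m and z of relay_b in the frame of spot_left between -0.003 and 0.003 m and angle between the x axis of relay_b and the x axis of spot_left, either way round below 0.08 rad and x of relay_b_lamp in the frame of spot_left below -0.01 m) or (x of relay_c in the frame of spot_left between -0.004 and 0.004 m and y of relay_c in the frame of spot_left between -0.004 and 0.004 m and z of relay_c in the frame of spot_left between -0.003 and 0.003 m and angle between the x axis of relay_c and the x axis of spot_left, either way round below 0.08 rad and x of relay_c_lamp in the frame of spot_left below -0.01 m)) and ((x of relay_a in the frame of spot_mid between -0.004 and 0.004 m and y of relay_a in the frame of spot_mid between -0.004 and 0.004 m and z of relay_a in the frame of spot_mid between -0.003 and 0.003 m and angle between the x axis of relay_a and the x axis of spot_mid, either way round below 0.08 rad and x of relay_a_lamp in the frame of spot_mid below -0.01 m) or (x of relay_b in the frame of spot_mid between -0.004 and 0.004 m and y of relay_b in the frame of spot_mid between -0.004 and 0.004 m and z of relay_b in the frame of spot_mid between -0.003 and 0.003 m and angle between the x axis of relay_b and the x axis of spot_mid, either way round below 0.08 rad and x of relay_b_lamp in the frame of spot_mid below -0.01 m) or (x of relay_c in the frame of spot_mid between -0.004 and 0.004 m and y of relay_c in the frame of spot_mid between -0.004 and 0.004 m and z of relay_c in the frame of spot_mid between -0.003 and 0.003 m and angle between the x axis of relay_c and the x axis of spot_mid, either way round below 0.08 rad and x of relay_c_lamp in the frame of spot_mid below -0.01 m)) and ((x of relay_a in the frame of spot_right between -0.004 and 0.004 m and y of relay_a in the frame of spot_right between -0.004 and 0.004 m and z of relay_a in the frame of spot_right between -0.003 and 0.003 m and angle between the x axis of relay_a and the x axis of spot_right, either way round below 0.08 rad and x of relay_a_lamp in the frame of spot_right below -0.01 m) or (x of relay_b in the frame of spot_right between -0.004 and 0.004 m and y of relay_b in the frame of spot_right between -0.004 and 0.004 m and z of relay_b in the frame of spot_right between -0.003 and 0.003 m and angle between the x axis of relay_b and the x axis of spot_right, either way round below 0.08 rad and x of relay_b_lamp in the frame of spot_right below -0.01 m) or (x of relay_c in the frame of spot_right between -0.004 and 0.004 m and y of relay_c in the frame of spot_right between -0.004 and 0.004 m and z of relay_c in the frame of spot_right between -0.003 and 0.003 m and angle between the x axis of relay_c and the x axis of spot_right, either way round below 0.08 rad and x of relay_c_lamp in the frame of spot_right below -0.01 m)) and value of joint frame below 0.3 rad), for 0.2 s.
2. the frame is swung down to its stop and held there for 0.2 s (value of joint frame above 1.62 rad), for 0.2 s.
At the end, for the whole second after the job is handed in: Each of the three outlines holds one relay, lying flat on its base plate within 4 mm of the outline's centre both ways (at the fence) and 0.08 rad of square, green-lamp end to the front, at rest; the probe frame is back up (within 0.1 rad) after a full stroke made once the row was ready (((x of relay_a in the frame of spot_left between -0.004 and 0.004 m and y of relay_a in the frame of spot_left between -0.004 and 0.004 m and z of relay_a in the frame of spot_left between -0.003 and 0.003 m and angle between the x axis of relay_a and the x axis of spot_left, either way round below 0.08 rad and x of relay_a_lamp in the frame of spot_left below -0.01 m) or (x of relay_b in the frame of spot_left between -0.004 and 0.004 m and y of relay_b in the frame of spot_left between -0.004 and 0.004 m and z of relay_b in the frame of spot_left between -0.003 and 0.003 m and angle between the x axis of relay_b and the x axis of spot_left, either way round below 0.08 rad and x of relay_b_lamp in the frame of spot_left below -0.01 m) or (x of relay_c in the frame of spot_left between -0.004 and 0.004 m and y of relay_c in the frame of spot_left between -0.004 and 0.004 m and z of relay_c in the frame of spot_left between -0.003 and 0.003 m and angle between the x axis of relay_c and the x axis of spot_left, either way round below 0.08 rad and x of relay_c_lamp in the frame of spot_left below -0.01 m)) and ((x of relay_a in the frame of spot_mid between -0.004 and 0.004 m and y of relay_a in the frame of spot_mid between -0.004 and 0.004 m and z of relay_a in the frame of spot_mid between -0.003 and 0.003 m and angle between the x axis of relay_a and the x axis of spot_mid, either way round below 0.08 rad and x of relay_a_lamp in the frame of spot_mid below -0.01 m) or (x of relay_b in the frame of spot_mid between -0.004 and 0.004 m and y of relay_b in the frame of spot_mid between -0.004 and 0.004 m and z of relay_b in the frame of spot_mid between -0.003 and 0.003 m and angle between the x axis of relay_b and the x axis of spot_mid, either way round below 0.08 rad and x of relay_b_lamp in the frame of spot_mid below -0.01 m) or (x of relay_c in the frame of spot_mid between -0.004 and 0.004 m and y of relay_c in the frame of spot_mid between -0.004 and 0.004 m and z of relay_c in the frame of spot_mid between -0.003 and 0.003 m and angle between the x axis of relay_c and the x axis of spot_mid, either way round below 0.08 rad and x of relay_c_lamp in the frame of spot_mid below -0.01 m)) and ((x of relay_a in the frame of spot_right between -0.004 and 0.004 m and y of relay_a in the frame of spot_right between -0.004 and 0.004 m and z of relay_a in the frame of spot_right between -0.003 and 0.003 m and angle between the x axis of relay_a and the x axis of spot_right, either way round below 0.08 rad and x of relay_a_lamp in the frame of spot_right below -0.01 m) or (x of relay_b in the frame of spot_right between -0.004 and 0.004 m and y of relay_b in the frame of spot_right between -0.004 and 0.004 m and z of relay_b in the frame of spot_right between -0.003 and 0.003 m and angle between the x axis of relay_b and the x axis of spot_right, either way round below 0.08 rad and x of relay_b_lamp in the frame of spot_right below -0.01 m) or (x of relay_c in the frame of spot_right between -0.004 and 0.004 m and y of relay_c in the frame of spot_right between -0.004 and 0.004 m and z of relay_c in the frame of spot_right between -0.003 and 0.003 m and angle between the x axis of relay_c and the x axis of spot_right, either way round below 0.08 rad and x of relay_c_lamp in the frame of spot_right below -0.01 m)) and value of joint frame below 0.1 rad and linear speed of each of relay_a, relay_b, relay_c below 0.01 m/s); the robot touches nothing.
It fails at once if one of the other things on the bench or in the rack is moved by more than 20 mm or knocked over (distance of any of heatsink, supply_board, spool, flux, jar, screwdriver, mouse from where it was at the start of the episode above 0.02 m or angle between any of heatsink, supply_board, spool, flux, jar, mouse's own z axis and vertical above 0.5 rad).
It also fails if it takes over 72 s, if anything falls off the work surface, if the arm or the gripper's body presses on something with over 40 N, if the wrist force passes 120 N, or if a joint passes its speed limit or range.

### The arm

A 6-joint arm with a two-finger parallel gripper is mounted at the origin on the work surface. World frame = base frame: x ahead of the robot, y to its left, z up, the work surface at z = 0. Lengths are in mm, angles in rad, forces in N, time in s.
With the tool pointing down it reaches from about 325 to 750 mm from the base axis. Payload 7.6 kg.
Tool frame: the origin (TCP) lies at the very end of the fingers, on their centre line; the grasp point (between the pads) lies 19 mm behind it; z points along the fingers, y is the line along which they close (so a half turn about z gives the same grasp; the last joint's range is limited). The gripper opens to 85 mm and grips with 20 to 120 N. Pads are 22 mm wide; open, the fingers measure 114 mm over their backs; the gripper's body (76 mm by 85 mm) begins 54 mm behind the grasp point. The pads swing forward as they close: fully open they stand 13 mm farther back than shut.
Start: joints at [-1.266, 0.052, 1.401, -0, 1.689, -0.07], TCP at [192.221, -488.566, 231.323] pointing down, gripper open.
Joint ranges: [-2.9, 2.9], [-0.91, 2.17], [0.12, 2.37], [-1.06, 4.2], [0.26, 2.73], [-2.93, 2.93]. Speed limits (rad/s): [2.57, 2.57, 3.01, 3.14, 3.14, 3.14].

### API

Orientations are given as a unit quaternion [x, y, z, w].
In Python, from rig import manip, cams, finish_job gives the robot as it stands.
- The arm moves only by the shell command python3 -m handwheel 'ROWS' [FORCE]. ROWS is JSON, a list of rows, each a list of 3 entries, a list of its own where there are three numbers: the turn, a rotation vector about the tool's x, y, z in degrees, then the shift along the tool's x, y, z in mm, then the opening, from 0 (shut) to 1 (fully open). In form: [[[ax, ay, az], [x, y, z], fingers], ...]. A call has 1 to 20 rows; each row is the pose to reach, as a shift and turn from the pose commanded when the call began, along the tool's axes at that moment; what a row does not reach only later rows make up. A row lasts 1/10 s, in which the tool goes at most 50 mm and 8.59 degrees, less where a joint would pass 70% of its speed; a pose out of reach is approached as far as the arm can. A call with a gripper value outside its range is refused whole. The fingers move at their own pace and stop on an object; FORCE is the grip in N (left out, the last holds). Time passes only in rows, so rows that repeat a pose let the fingers close. It gives the time, the measured TCP pose, the force, the opening and the grip force at its end, in the units of the state.
- manip.state(): the state, without advancing time (a new reading comes with each control period).
- cams.grab_frame(name): name is "side" or "top" or "wrist"; returns a dict with "color" (480x640x3 uint8, red, green, blue), "fov_y" (degrees; the focal length in pixels is half the picture's height over the tangent of half this angle, whatever the lens; pixels are square), "cx", "cy" (the principal point, pixels), "T" (4x4, takes a point from camera to world coordinates). Camera axes: x right, y down, z forward; pixel columns grow to the right and rows downward; lengths in mm; the calibration is good to about 2 mm. A picture is of the moment at which its call begins. There is no depth.
- finish_job(): hands the job in; it is judged then, once.
The state is a dict: "t": time; "qpos": joint angles; "joint_vel": joint speeds; "effort": joint torques, N m; "tool_pos": TCP position; "ee_rot": TCP orientation; "force": force on the tool from outside, world axes, zero at the start; "ft_torque": the same for the moment, N m; "grip_width": finger opening in mm; "gripper_force": force on a finger pad.
Only numpy, scipy, OpenCV 4.12 (cv2) and the standard library are available. Lean on these libraries where they do the work, as an engineer would, in place of code of your own. Each camera call takes 0.05 s, during which the arm holds its last target. There are 200 camera calls.

## Working session

There is one attempt and no reset: what is moved stays moved. The work goes in short steps, Python scripts to look and compute and a shell command to move; the robot and the scene stay as the last step left them, time stands still between calls to the robot, and variables do not carry over. Pictures are saved under pics/ and viewed, at most 10 in all, crops included, and the job is handed in when it is done.

```bash
mkdir -p pics; ls; python3 - <<'E'
from rig import manip,cams
import cv2
for n in ("top","side","wrist"):
    f=cams.grab_frame(n); cv2.imwrite(f"pics/{n}0.png",f["color"][:,:,::-1]); print(n,f["fov_y"],f["cx"],f["cy"],f["T"].round(3).tolist())
print(manip.state())
E
```

```text
pics
top 50.931385517090135 317.74902049925447 230.9464392820104 [[-0.024, -0.996, 0.085, 474.73], [-1.0, 0.023, -0.006, 19.093], [0.004, -0.085, -0.996, 1370.097], [0.0, 0.0, 0.0, 1.0]]
side 46.38305833243268 319.31853534179294 232.28657401831828 [[0.862, -0.291, 0.414, 71.554], [-0.506, -0.515, 0.692, -869.222], [0.012, -0.806, -0.592, 936.19], [0.0, 0.0, 0.0, 1.0]]
wrist 60.191578567984834 317.2637981930972 239.94229119381126 [[0.367, -0.898, -0.242, 252.812], [-0.93, -0.355, -0.094, -464.601], [-0.001, 0.26, -0.966, 373.16], [0.0, 0.0, 0.0, 1.0]]
{'t': 0.15, 'qpos': array([-1.26623741e+00,  5.26907671e-02,  1.40145884e+00,  3.75030029e-05,
        1.68859588e+00, -7.02902483e-02]), 'joint_vel': array([ 0.00040259, -0.00044369, -0.00301319,  0.00051321, -0.00098782,
        0.00193467]), 'effort': array([ 1.21153927e-03, -3.81953037e+01, -3.60425019e+01,  2.02031953e-05,
        4.61737567e-03, -2.60182463e-05]), 'tool_pos': array([ 192.19069341, -488.32602612,  230.68307666]), 'ee_rot': array([ 9.82486796e-01,  1.86331324e-01, -4.88688653e-05, -5.74644731e-04]), 'force': array([-0.44498822, -0.81835833, -0.1992445 ]), 'ft_torque': array([ 0.01258178, -0.02809243,  0.01690839]), 'gripper_force': 0.0, 'grip_width': 85.12839439283725}
```

View pics/top0.png

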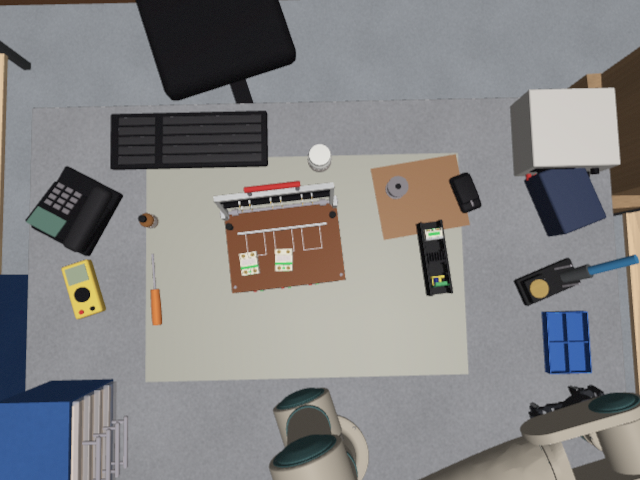

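View pics/side0.png

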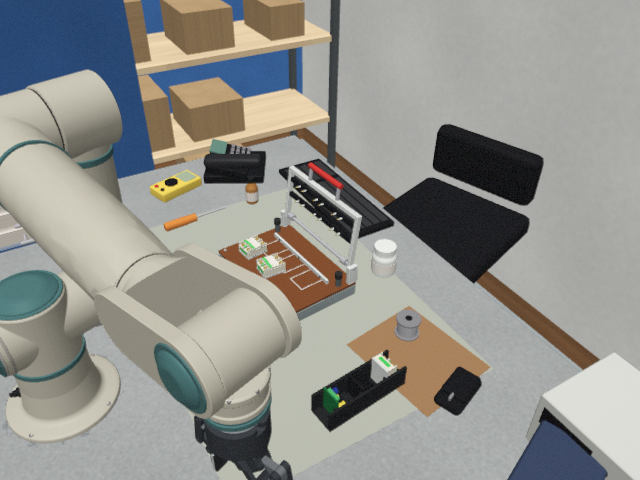

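The top view shows the tester at about (285,250), two relays at (249,263) and (284,260), the outlines and the fence, and the empty right outline at (312,238). The rack is at (434,258), with relay_c in its far slot at (434,233), the board in the near slot and the flux bottle at (148,220). The side view agrees, and also shows the jar behind the tester on the right. I'll get rough positions before a close look.

```bash
cat > h.py <<'E'
import numpy as np,cv2
from rig import manip,cams
from scipy.spatial.transform import Rotation as R
def K(f):
    F=f["color"].shape[0]/2/np.tan(np.radians(f["fov_y"]/2)); return F,f["cx"],f["cy"]
def ray(f,px,z):
    px=np.atleast_2d(np.array(px,float)); F,cx,cy=K(f); T=np.array(f["T"])
    d=np.c_[(px[:,0]-cx)/F,(px[:,1]-cy)/F,np.ones(len(px))]@T[:3,:3].T
    return T[:3,3]+d*((z-T[2,3])/d[:,2])[:,None]
def proj(f,P):
    F,cx,cy=K(f);T=np.array(f["T"]);p=(np.atleast_2d(P)-T[:3,3])@T[:3,:3]
    return np.c_[p[:,0]/p[:,2]*F+cx,p[:,1]/p[:,2]*F+cy]
def go(pos,Rt):
    "print turn (deg) and shift (mm) in present tool axes for target TCP pos / rotation"
    s=manip.state(); R0=R.from_quat(s["ee_rot"])
    print("turn",(R0.inv()*Rt).as_rotvec(degrees=True).round(2),"shift",R0.inv().apply(np.array(pos)-s["tool_pos"]).round(1),"t",round(s["t"],2))
def down(yaw): # tool x at yaw (deg), z down
    return R.from_euler("z",yaw,degrees=True)*R.from_rotvec([np.pi,0,0])
def grab(n,name=None):
    f=cams.grab_frame(n)
    if name: cv2.imwrite(f"pics/{name}.png",f["color"][:,:,::-1])
    return f
E
python3 - <<'E'
from h import *
f=grab("top")
def r(n,p,z): print(n,ray(f,p,z)[:,:2].round(0).tolist())
r("deck front corners",[(233,292),(345,280)],40)
r("fence ends",[(238,233),(326,223.5)],52)
r("relays",[(249,263),(284,260)],68)
r("rack corners",[(419,221),(442,221),(427,296),(452,293)],50)
r("relayc",[(434,233)],63)
r("handle",[(246,190),(299,184)],260)
r("screwdriver, flux, spool,jar",[(155,290),(148,220),(398,187),(320,158)],40)
go([400,40,400],down(0))
E
```

```text
deck front corners [[433.0, 237.0], [457.0, -57.0]]
fence ends [[587.0, 221.0], [607.0, -11.0]]
relays [[507.0, 191.0], [513.0, 100.0]]
rack corners [[608.0, -256.0], [606.0, -317.0], [411.0, -269.0], [417.0, -334.0]]
relayc [[574.0, -291.0]]
handle [[665.0, 170.0], [676.0, 52.0]]
screwdriver, flux, spool,jar [[443.0, 441.0], [628.0, 460.0], [701.0, -206.0], [785.0, 1.0]]
turn [-5.000e-02  1.000e-02  2.147e+01] shift [ 386.8 -415.8 -168.8] t 0.2
```

```bash
python3 -c "
from h import *
go([500,90,300],down(4.8)); go([480,-290,300],down(4.8))"
```

```text
turn [-0.05  0.   16.67] shift [ 498.2 -425.6  -68.8] t 0.2
turn [-0.05  0.   16.67] shift [340.5 -79.3 -69.1] t 0.2
```

```bash
python3 -m handwheel '[[[0,0,8],[50,-12,-20],1],[[0,0,16.7],[100,-24,-40],1],[[0,0,16.7],[150,-36,-69],1],[[0,0,16.7],[200,-48,-69],1],[[0,0,16.7],[250,-60,-69],1],[[0,0,16.7],[300,-70,-69],1],[[0,0,16.7],[340,-79,-69],1],[[0,0,16.7],[340,-79,-69],1],[[0,0,16.7],[340,-79,-69],1],[[0,0,16.7],[340,-79,-69],1],[[0,0,16.7],[340,-79,-69],1],[[0,0,16.7],[340,-79,-69],1],[[0,0,16.7],[340,-79,-69],1]]'
python3 - <<'E'
from h import *
f=grab("wrist","rack"); np.save("rack.npy",f,allow_pickle=True)
s=manip.state();print(s["joint_vel"].round(3),s["tool_pos"]); go([500,90,300],down(4.8))
E
```

```text
t: 1.5
tool_pos: [479.0, -291.4, 300.5]
ee_rot: [0.999, 0.041, 0.0, 0.0]
force: [-0.1, 0.2, -0.2]
grip_width: 85.4
gripper_force: 0.0
[ 0.006  0.004 -0.002 -0.001 -0.     0.001] [ 479.14522436 -291.19847325  300.51865518]
turn [ 0.02 -0.01 -0.1 ] shift [  52.  -378.2    0.4] t 1.55
```

View pics/rack.png

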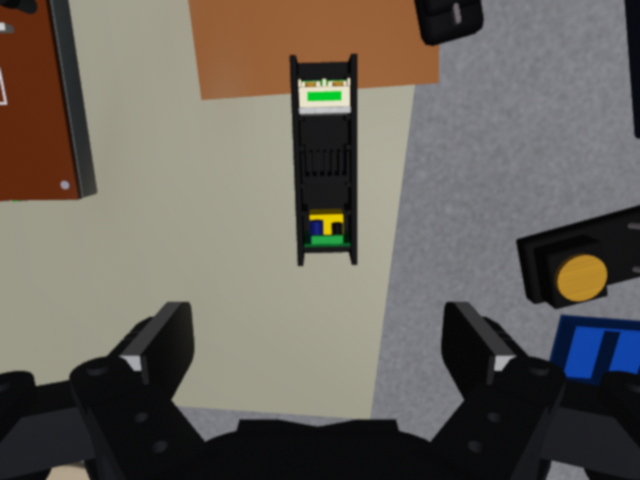

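The wrist view shows relay_c in the far slot: lamp band at (324,96), base plate on the robot's side (y≈110) and screws on the far side (y≈82). So rack +x points away from the robot. Next, a close view of the deck.

```bash
python3 -m handwheel '[[[0,0,0],[7,-48,0],1],[[0,0,0],[13,-95,0],1],[[0,0,0],[20,-142,0],1],[[0,0,0],[26,-190,0],1],[[0,0,0],[33,-238,0],1],[[0,0,0],[40,-286,0],1],[[0,0,0],[46,-334,0],1],[[0,0,0],[52,-378,0],1],[[0,0,0],[52,-378,0],1],[[0,0,0],[52,-378,0],1],[[0,0,0],[52,-378,0],1]]'
python3 - <<'E'
from h import *
f=grab("wrist","deck"); np.save("deck.npy",f,allow_pickle=True)
print(manip.state()["qpos"].round(2))
E
```

```text
t: 2.65
tool_pos: [500.1, 89.4, 300.3]
ee_rot: [0.999, 0.041, 0.0, 0.0]
force: [0.3, -0.4, 0.3]
grip_width: 85.5
gripper_force: 0.0
[ 0.1  -0.    1.32 -0.    1.82  1.59]
```

View pics/deck.png

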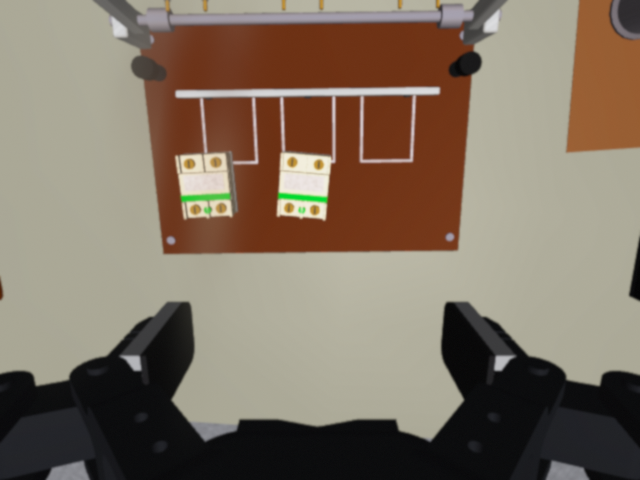

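The deck view shows the left relay centred at about (206,185) and the mid one at (304,186), lamps toward the robot. The front deck corners are at (164,253) and (458,250), the fence at row ≈95, and the right outline spans columns 361–413. Now I'll measure these properly.

```bash
cat >> h.py <<'E'
def blobs(m,amin=8):
    n,l,st,c=cv2.connectedComponentsWithStats(m.astype(np.uint8)); return [(c[i],st[i]) for i in range(1,n) if st[i,4]>=amin]
def brass(c):
    h=cv2.cvtColor(c,cv2.COLOR_RGB2HSV); return (h[...,0]>12)&(h[...,0]<28)&(h[...,1]>130)&(h[...,2]>90)
def greenm(c):
    h=cv2.cvtColor(c,cv2.COLOR_RGB2HSV); return (h[...,0]>50)&(h[...,0]<75)&(h[...,1]>120)&(h[...,2]>100)
E
python3 - <<'E'
from h import *
f=np.load("deck.npy",allow_pickle=True).item(); c=f["color"]
for nm,m in (("brass",brass(c)),("green",greenm(c))):
    m=m.copy(); m[:140]=0; m[240:]=0; m[:,:150]=0; m[:,460:]=0
    for p,s in blobs(m,5): print(nm,p.round(1),s[4],ray(f,p,68)[0,:2].round(1))
# white lines
h=cv2.cvtColor(c,cv2.COLOR_RGB2HSV); w=(h[...,1]<110)&(h[...,2]>120)
for r in (110,125,140,146,152): 
    x=np.flatnonzero(w[r,190:440])+190; print(r,[ (g[0]+g[-1])/2 for g in np.split(x,np.flatnonzero(np.diff(x)>1)+1)])
for q in (210,235,245,300,320,340,350,370,385,400,420):
    y=np.flatnonzero(w[85:175,q])+85; print(q,[(g[0],g[-1]) for g in np.split(y,np.flatnonzero(np.diff(y)>1)+1)])
for q in (200,250,300,350,400,440):
    print("front",q,np.flatnonzero((h[225:270,q,1]>150))[-1]+225)
f=np.load("rack.npy",allow_pickle=True).item(); c=f["color"]; 
print(c[96,324],c[104,324],c[110,324])
m=(c.min(2)>110)&(c[...,1]>0); m=m.copy(); m[:70]=0;m[118:]=0;m[:,:298]=0;m[:,352:]=0
for p,s in blobs(m,20): print("c",p.round(1),s, ray(f,p,63)[0].round(1))
m=greenm(c).copy();m[:80]=0;m[118:]=0;
for p,s in blobs(m,20): print("cg",p.round(1),s, ray(f,p,63)[0].round(1))
for r in (65,75,125,140,185,200,255):
    k=c[r,270:385].max(1)<60; x=np.flatnonzero(k)+270; print(r,x[0],x[-1],ray(f,[(x[0]-.5,r),(x[-1]+.5,r)],50)[:,:2].round(1).tolist())
E
```

```text
brass [215.2 161.9] 49 [528.8 182.9]
brass [291.8 161.8] 62 [534.5 114.8]
brass [188.6 163.5] 66 [525.4 206.5]
brass [318.3 164.4] 58 [534.3  91. ]
brass [276.3 194.3] 9 [504.3 126.9]
brass [179.3 198.7] 9 [492.9 214.9]
brass [327.9 199. ] 9 [503.9  79.7]
brass [218.1 208. ] 19 [487.2 179.4]
brass [222.3 207.7] 28 [487.8 175.6]
brass [288.5 207.7] 56 [492.8 115. ]
brass [194.9 209.3] 55 [484.2 200.7]
brass [314.5 209.7] 56 [493.   91.1]
green [301.9 197.2] 271 [503.6 103.4]
green [204.5 197. ] 257 [496.4 192. ]
green [207.4 210. ] 24 [484.5 189.2]
green [303.4 209.8] 5 [492.  101.2]
110 [np.float64(202.0), np.float64(253.5), np.float64(281.5), np.float64(333.5), np.float64(361.5), np.float64(413.0)]
125 [np.float64(203.0), np.float64(254.5), np.float64(282.0), np.float64(333.5), np.float64(361.0), np.float64(412.5)]
140 [np.float64(204.0), np.float64(255.0), np.float64(282.5), np.float64(333.5), np.float64(361.0), np.float64(412.0)]
146 [np.float64(205.0), np.float64(255.5), np.float64(283.0), np.float64(333.5), np.float64(361.0), np.float64(411.5)]
152 [np.float64(214.5), np.float64
[... 229 characters left out ...]
int64(160), np.int64(164))]
245 [(np.int64(89), np.int64(96)), (np.int64(160), np.int64(164))]
300 [(np.int64(88), np.int64(96)), (np.int64(152), np.int64(174))]
320 [(np.int64(88), np.int64(95)), (np.int64(155), np.int64(159)), (np.int64(169), np.int64(174))]
340 [(np.int64(87), np.int64(96))]
350 [(np.int64(87), np.int64(96))]
370 [(np.int64(87), np.int64(95)), (np.int64(159), np.int64(162))]
385 [(np.int64(87), np.int64(95)), (np.int64(159), np.int64(162))]
400 [(np.int64(87), np.int64(95)), (np.int64(159), np.int64(162))]
420 [(np.int64(86), np.int64(95))]Traceback (most recent call last):
  File "<stdin>", line 13, in <module>
IndexError: index -1 is out of bounds for axis 0 with size 0
```

```bash
python3 - <<'E'
from h import *
f=np.load("deck.npy",allow_pickle=True).item(); c=f["color"]; h=cv2.cvtColor(c,cv2.COLOR_RGB2HSV)
F=ray(f,[(210,97.5),(300,96.6),(340,96.2),(400,95.5),(420,95.3)],40)[:,:2]
B=ray(f,[(240,162),(370,160.5),(385,160.5),(400,160.5)],40)[:,:2]
p=np.polyfit(F[:,1],F[:,0],1); q=np.polyfit(B[:,1],B[:,0],1); print("fence",p,F.round(1).tolist(),"bottom",q,B.round(1).tolist())
V=np.array([[202,253.5,281.5,333.5,361.5,413],[203,254.5,282,333.5,361,412.5],[204,255,282.5,333.5,361,412]])
yaw=np.arctan(-p[0]); print("yaw fence",np.degrees(yaw),"bottom",np.degrees(np.arctan(-q[0])))
for yw in (yaw,np.arctan(-q[0])):
  u=np.array([-np.sin(yw),np.cos(yw)]) # tester y
  L=np.array([ray(f,[(x,r) for x in v],40)[:,:2]@u for v,r in zip(V,(110,125,140))]); print(L.round(1))
a=L.mean(0).reshape(3,2).mean(1); print("centres",a)
np.set_printoptions(suppress=True)
x=c[225:270,300].astype(int); print(x[::4].tolist())
f=np.load("rack.npy",allow_pickle=True).item(); c=f["color"]; 
print(c[96,324],c[104,324],c[110,324])
m=(c.min(2)>110); m=m.copy(); m[:70]=0;m[118:]=0;m[:,:298]=0;m[:,352:]=0
for p,s in blobs(m,20): print("c",p.round(1),s, ray(f,p,63)[0].round(1))
m=greenm(c).copy();m[:80]=0;m[118:]=0
for p,s in blobs(m,20): print("cg",p.round(1),s, ray(f,p,63)[0].round(1))
for r in (65,75,125,140,185,200,255):
    k=c[r,270:385].max(1)<60; x=np.flatnonzero(k)+270; print(r,x[0],x[-1],ray(f,[(x[0]-.5,r),(x[-1]+.5,r)],50)[:,:2].round(1).tolist())
E
```

```text
fence [-9.34317998e-02  6.02574927e+02] [[584.3, 195.4], [592.0, 112.7], [595.4, 76.0], [600.6, 21.0], [602.3, 2.6]] bottom [-9.32402375e-02  5.43466933e+02] [[528.0, 165.8], [539.7, 41.7], [540.9, 27.4], [542.1, 13.0]]
yaw fence 5.337751823734863 bottom 5.32687089873086
[[148.4 100.6  74.6  26.3   0.3 -47.6]
 [148.6 100.3  74.6  26.3   0.5 -47.8]
 [148.8 100.5  74.5  26.3   0.3 -48. ]]
[[148.6 100.7  74.7  26.4   0.4 -47.5]
 [148.7 100.5  74.7  26.4   0.6 -47.7]
 [148.9 100.7  74.6  26.4   0.4 -47.9]]
centres [124.66544815  50.52825151 -23.63099317]
[[110, 49, 20], [112, 52, 22], [112, 51, 21], [111, 51, 22], [111, 51, 22], [111, 51, 22], [112, 51, 23], [158, 152, 135], [181, 178, 161], [182, 180, 162], [181, 178, 160], [180, 178, 161]]
[  0 203  43] [232 227 205] [196 197 199]
c [324.2  98.2] [ 298   78   53   36 1284] [ 569.8 -290.2   63. ]
cg [323.8  95.7] [308  91  33  10 286] [ 571.9 -289.7   63. ]
65 291 356 [[596.0, -258.3], [600.8, -316.4]]
75 291 356 [[587.7, -258.8], [592.6, -317.2]]
125 293 356 [[545.2, -263.5], [550.0, -321.8]]
140 294 356 [[531.9, -265.3], [536.7, -323.3]]
185 295 355 [[490.6, -269.0], [495.4, -326.8]]
200 296 356 [[476.3, -271.0], [481.1, -329.2]]
255 298 356 [[421.5, -276.8], [426.3, -335.2]]
```

Tester yaw is 5.33°, with spots at e = 571 and v = 124.7 / 50.5 / −23.6; the 74 mm spacing checks out. I'll place relays a and b first, with the tool turned half round so the wrist camera stays clear of the frame.

```bash
cat >> h.py <<'E'
YAW=5.33
_e=np.array([np.cos(np.radians(YAW)),np.sin(np.radians(YAW))]); _u=np.array([-_e[1],_e[0]])
def W(e,v,z): return np.r_[e*_e+v*_u,z]      # tester-aligned (e,v) -> world
def EV(p): return np.array([p[:2]@_e,p[:2]@_u])
E
python3 -m handwheel '[[[0,0,-8.5],[0,-10,0],1],[[0,0,-17],[0,-20,0],1],[[0,0,-25.5],[0,-30,0],1],[[0,0,-34],[0,-40,0],1],[[0,0,-42.5],[0,-50,0],1],[[0,0,-51],[0,-60,20],1],[[0,0,-59.5],[0,-70,40],1],[[0,0,-68],[0,-80,60],1],[[0,0,-76.5],[0,-90,80],1],[[0,0,-85],[0,-100,100],1],[[0,0,-93.5],[0,-100,120],1],[[0,0,-102],[0,-100,130],1],[[0,0,-110.5],[0,-100,140],1],[[0,0,-119],[0,-100,140],1],[[0,0,-127.5],[0,-100,140],1],[[0,0,-136],[0,-100,140],1],[[0,0,-136],[0,-100,140],1]]'
python3 -c "
from h import *
go([506.5,191.9,150],down(188)); go([506.5,191.9,44],down(188))"
```

```text
t: 4.4
tool_pos: [492.1, 188.8, 160.3]
ee_rot: [0.336, 0.942, -0.0, 0.0]
force: [0.3, 0.0, -0.4]
grip_width: 85.7
gripper_force: 0.0
turn [-1.000e-02  1.000e-02 -4.728e+01] shift [-9.2 11.5 10.3] t 4.4
turn [-1.000e-02  1.000e-02 -4.728e+01] shift [ -9.1  11.5 116.3] t 4.4
```

```bash
python3 -m handwheel '[[[0,0,-8.5],[-3,4,0],1],[[0,0,-17],[-6,8,0],1],[[0,0,-25.5],[-9,11.5,0],1],[[0,0,-34],[-9,11.5,0],1],[[0,0,-42.5],[-9,11.5,0],1],[[0,0,-47.3],[-9,11.5,30],1],[[0,0,-47.3],[-9,11.5,70],1],[[0,0,-47.3],[-9,11.5,95],1],[[0,0,-47.3],[-9,11.5,110],1],[[0,0,-47.3],[-9,11.5,116],1],[[0,0,-47.3],[-9,11.5,116],1],[[0,0,-47.3],[-9,11.5,116],0.3],[[0,0,-47.3],[-9,11.5,116],0.3],[[0,0,-47.3],[-9,11.5,116],0.3],[[0,0,-47.3],[-9,11.5,116],0.3],[[0,0,-47.3],[-9,11.5,116],0.3],[[0,0,-47.3],[-9,11.5,116],0.3],[[0,0,-47.3],[-9,11.5,116],0.3]]' 30
python3 -c "
from h import *
s=manip.state();print(EV(s['tool_pos']),s['force'],s['gripper_force'])
go(W(571,124.7,50),down(185.33))"
```

```text
t: 6.2
tool_pos: [506.7, 193.6, 45.6]
ee_rot: [-0.07, 0.998, 0.0, 0.001]
force: [-0.2, -0.6, 5.8]
grip_width: 44.4
gripper_force: 32.6
[522.53882775 145.65273012] [-0.20268667 -0.61933263  5.8233579 ] 32.62874901294708
turn [0.02 0.13 2.74] shift [-47.4 -23.2  -4.3] t 6.2
```

```bash
python3 -m handwheel '[[[0,0,0],[0,0,-3],0.3],[[0,0,0],[0,0,-6],0.3],[[0,0,1.4],[-10,-5,-6],0.3],[[0,0,2.7],[-20,-12,-6],0.3],[[0,0,2.7],[-32,-21.5,-6],0.3],[[0,0,2.7],[-40,-21.5,-6],0.3],[[0,0,2.7],[-41,-21.5,-6],0.3],[[0,0,2.7],[-41,-21.5,-3],0.3],[[0,0,2.7],[-41,-21.5,-1],0.3],[[0,0,2.7],[-43,-21.5,-1],0.3],[[0,0,2.7],[-45,-21.5,-1],0.3],[[0,0,2.7],[-46,-21.5,-1],0.3],[[0,0,2.7],[-47,-21.5,-1],0.3],[[0,0,2.7],[-48,-21.5,-1],0.3],[[0,0,2.7],[-49,-21.5,-1],0.3],[[0,0,2.7],[-50,-21.5,-1],0.3],[[0,0,2.7],[-50.5,-21.5,-1],0.3]]'
python3 -c "
from h import *
s=manip.state();print(EV(s['tool_pos']),s['force']@np.r_[_e,0] if 0 else s['force'],s['grip_width'])
go(W(571,124.7,45),down(185.33))"
```

```text
t: 7.9
tool_pos: [557.5, 179.0, 45.6]
ee_rot: [-0.047, 0.999, -0.0, -0.002]
force: [-14.6, -1.9, 12.9]
grip_width: 44.4
gripper_force: 33.5
[571.71789257 126.45933126] [-14.59913502  -1.94174766  12.85877368] 44.42030198115507
turn [-0.03 -0.25  0.06] shift [ 0.7 -1.8  0.6] t 7.9
```

```bash
python3 -m handwheel '[[[0,0,0],[0.5,-0.9,-0.5],0.3],[[0,0,0],[1,-1.8,-1],0.3],[[0,0,0],[1,-1.8,-1],0.3],[[0,0,0],[1,-1.8,-1],0.63],[[0,0,0],[1,-1.8,-1],0.63],[[0,0,0],[1,-1.8,-1],0.63],[[0,0,0],[1,-1.8,-1],0.63],[[0,0,0],[1,-1.8,-30],0.63],[[0,0,0],[1,-1.8,-70],0.63],[[0,0,0],[10,30,-100],0.9],[[0,0,0],[50,-20,-110],1],[[0,0,0],[50,-70,-110],1],[[0,0,0],[50,-70,-110],1],[[0,0,0],[50,-70,-110],1]]'
python3 - <<'E'
from h import *
f=grab("wrist","chk1"); np.save("chk1.npy",f,allow_pickle=True)
s=manip.state(); print(EV(s["tool_pos"]),s["tool_pos"])
m=brass(f["color"])
for p,q in blobs(m,12):
    w=ray(f,p,68)[0]; print(p.round(1),q[4],EV(w).round(1))
E
```

```text
t: 9.3
tool_pos: [516.0, 103.3, 155.7]
ee_rot: [-0.045, 0.999, -0.0, 0.0]
force: [0.0, 0.4, -0.3]
grip_width: 85.7
gripper_force: 0.0
[523.47337949  56.1586547 ] [515.99329739 104.54229086 155.4516254 ]
[300.5 203.2] 156 [497.9  45.5]
[342.  207.2] 156 [500.2  68.8]
[279.1 223. ] 13 [509.3  33.2]
[359.5 230.5] 12 [513.7  79.1]
[294.3 272.4] 151 [539.   41.4]
[334.3 275.9] 147 [541.2  64.9]
[412.9 287.3] 152 [548.4 111.6]
[452.6 287.2] 154 [548.4 135.2]
[409.1 350.2] 153 [590.  111.7]
```

View pics/chk1.png

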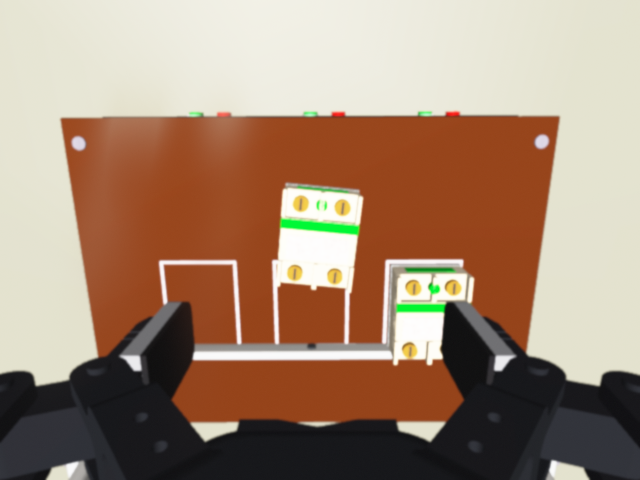

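The picture shows the left relay square at the fence at about (430,318), and relay_b still askew at (320,240). I'll measure against the outlines in this same image.

```bash
python3 - <<'E'
from h import *
f=np.load("chk1.npy",allow_pickle=True).item(); c=f["color"]; h=cv2.cvtColor(c,cv2.COLOR_RGB2HSV); w=(h[...,1]<110)&(h[...,2]>120)
E=lambda p,z:EV(ray(f,p,z)[0]).round(1)
for r in (263,270,275):
    x=np.flatnonzero(w[r,150:475])+150; print(r,[(((g[0]+g[-1])/2).item(),len(g),E(((g[0]+g[-1])/2,r),40)[1]) for g in np.split(x,np.flatnonzero(np.diff(x)>1)+1)])
for q in (190,220,250,360,380,420,440):
    y=np.flatnonzero(w[250:365,q])+250; print(q,[(g[0].item(),g[-1].item(),E((q,g.mean()),40)[0]) for g in np.split(y,np.flatnonzero(np.diff(y)>1)+1)])
E
```

```text
263 [(197.0, 79, np.float64(-24.0)), (313.0, 83, np.float64(52.1)), (424.0, 79, np.float64(124.8))]
270 [(161.5, 6, np.float64(-47.7)), (234.5, 6, np.float64(0.4)), (279.5, 16, np.float64(30.0)), (315.5, 28, np.float64(53.7)), (346.0, 15, np.float64(73.8)), (394.5, 22, np.float64(105.7)), (459.5, 10, np.float64(148.5))]
275 [(162.0, 5, np.float64(-47.7)), (235.0, 5, np.float64(0.5)), (279.5, 16, np.float64(29.9)), (314.5, 26, np.float64(53.0)), (347.5, 12, np.float64(74.8)), (427.0, 87, np.float64(127.3))]
190 [(260, 264, np.float64(541.6))]
220 [(260, 264, np.float64(541.7)), (344, 360, np.float64(607.4))]
250 [(343, 360, np.float64(607.1))]
360 [(343, 359, np.float64(606.7))]
380 [(343, 359, np.float64(606.8))]
420 [(259, 267, np.float64(542.5)), (272, 285, np.float64(553.3)), (291, 303, np.float64(566.4)), (312, 359, np.float64(594.9))]
440 [(259, 267, np.float64(542.5)), (272, 303, np.float64(559.6)), (312, 359, np.float64(594.9))]
```

```bash
python3 -c "
from h import *
go(W(520.5,55,45),down(179.8))"
```

```text
turn [0.02 0.03 5.48] shift [  3.   -1.2 110.4] t 9.35
```

```bash
python3 -m handwheel '[[[0,0,5.5],[3,-1.2,20],0.85],[[0,0,5.5],[3,-1.2,60],0.85],[[0,0,5.5],[3,-1.2,90],0.85],[[0,0,5.5],[3,-1.2,105],0.85],[[0,0,5.5],[3,-1.2,110],0.85],[[0,0,5.5],[3,-1.2,110],0.85],[[0,0,5.5],[3,-1.2,110],0.3],[[0,0,5.5],[3,-1.2,110],0.3],[[0,0,5.5],[3,-1.2,110],0.3],[[0,0,5.5],[3,-1.2,110],0.3],[[0,0,5.5],[3,-1.2,110],0.3],[[0,0,5.5],[3,-1.2,110],0.3],[[0,0,5.5],[3,-1.2,108],0.3],[[0,0,5.5],[3,-1.2,104],0.3],[[0,0,5.5],[3,-1.2,104],0.3]]' 30
python3 -c "
from h import *
s=manip.state();print(EV(s['tool_pos']))
go(W(565,50.7,51),down(185.33)); go(W(565,50.7,46),down(185.33));go(W(571,50.7,46),down(185.33))"
```

```text
t: 10.85
tool_pos: [513.0, 103.2, 51.7]
ee_rot: [0.001, 1.0, -0.0, 0.0]
force: [0.0, 0.1, -0.0]
grip_width: 44.3
gripper_force: 32.1
[520.37770705  55.08609025]
turn [-0.01  0.02 -5.46] shift [-44.8  -0.1   0.7] t 10.85
turn [-0.01  0.02 -5.46] shift [-44.8  -0.1   5.7] t 10.85
turn [-0.01  0.02 -5.46] shift [-50.8   0.5   5.7] t 10.85
```

```bash
python3 -m handwheel '[[[0,0,-2],[-10,0,0],0.3],[[0,0,-4],[-22,0,0],0.3],[[0,0,-5.5],[-35,0,0],0.3],[[0,0,-5.5],[-44,0,0],0.3],[[0,0,-5.5],[-45,0,3],0.3],[[0,0,-5.5],[-45,0,5],0.3],[[0,0,-5.5],[-47,0,5],0.3],[[0,0,-5.5],[-49,0.3,5],0.3],[[0,0,-5.5],[-50,0.3,5],0.3],[[0,0,-5.5],[-51,0.5,5],0.3],[[0,0,-5.5],[-52,0.5,5],0.3],[[0,0,-5.5],[-53,0.5,5],0.3],[[0,0,-5.5],[-53.5,0.5,5],0.3]]'
python3 -c "
from h import *
s=manip.state();print(EV(s['tool_pos']),s['force'])
go(W(571,50.7,46),down(185.33)); go(W(470,-290,200),down(6))"
```

```text
t: 12.15
tool_pos: [564.5, 103.7, 46.8]
ee_rot: [-0.047, 0.999, -0.0, -0.002]
force: [-13.4, -0.8, 12.2]
grip_width: 44.7
gripper_force: 33.6
[571.72782057  50.82891733] [-13.42705005  -0.75087393  12.20502027]
turn [ 0.   -0.25  0.04] shift [ 0.7 -0.1  0.8] t 12.15
turn [-3.9000e-01 -1.0000e-02  1.7937e+02] shift [ 102.6 -340.7 -152.7] t 12.15
```

```bash
python3 -m handwheel '[[[0,0,0],[1,0,-1],0.3],[[0,0,0],[1,0,-1],0.63],[[0,0,0],[1,0,-1],0.63],[[0,0,0],[1,0,-1],0.63],[[0,0,0],[1,0,-1],0.63],[[0,0,0],[1,0,-30],0.63],[[0,0,0],[1,0,-70],0.63],[[0,0,0],[15,0,-110],0.63],[[0,0,0],[35,0,-140],0.8],[[0,0,8],[50,-20,-150],1],[[0,0,16],[60,-50,-160],1],[[0,0,24],[70,-90,-160],1],[[0,0,32],[80,-130,-160],1],[[0,0,40],[90,-170,-160],1],[[0,0,48],[100,-210,-160],1],[[0,0,56],[100,-250,-160],1],[[0,0,64],[100,-290,-160],1],[[0,0,72],[100,-330,-160],1],[[0,0,80],[100,-360,-160],1],[[0,0,88],[100,-390,-160],1]]'
python3 -c "
from h import *
go([545,-292,200],down(6))"
```

```text
t: 14.15
tool_pos: [503.2, -295.6, 206.1]
ee_rot: [0.663, 0.749, -0.0, -0.0]
force: [0.3, 0.2, -0.3]
grip_width: 85.2
gripper_force: 0.0
turn [-0.  0. 91.] shift [-1.5 41.9  6.1] t 14.15
```

```bash
python3 -m handwheel '[[[0,0,8.5],[0,4,1],1],[[0,0,17],[0,8,2],1],[[0,0,25.5],[0,12,3],1],[[0,0,34],[0,16,4],1],[[0,0,42.5],[0,20,5],1],[[0,0,51],[0,25,6],1],[[0,0,59.5],[-1,30,6],1],[[0,0,68],[-1,35,6],1],[[0,0,76.5],[-1,40,6],1],[[0,0,85],[-1.5,42,6],1],[[0,0,91],[-1.5,42,6],1],[[0,0,91],[-1.5,42,6],1],[[0,0,91],[-1.5,42,6],1]]'
python3 - <<'E'
from h import *
f=grab("wrist","rc"); c=f["color"]; s=manip.state(); print(s["tool_pos"])
m=greenm(c); 
for p,q in blobs(m,60): print("g",p.round(1),q,ray(f,p,63)[0].round(1))
m=c.min(2)>110
h,w=m.shape
for p,q in blobs(m,600):
    if q[4]<20000: print("w",p.round(1),q,ray(f,p,63)[0].round(1),ray(f,[(q[0],p[1]),(q[0]+q[2],p[1])],63)[:,:2].round(1).tolist())
E
```

```text
t: 15.45
tool_pos: [545.2, -290.1, 200.2]
ee_rot: [0.998, 0.057, -0.0, -0.0]
force: [0.3, 0.6, 0.1]
grip_width: 85.4
gripper_force: 0.0
[ 545.18265855 -290.13240407  200.26556905]
g [320.6 187.3] [300 182  43  11 444] [ 572.  -289.5   63. ]
g [319.1 357.8] [298 352  42  12 460] [ 443.4 -303.5   63. ]
w [321.1 187.5] [ 288  164   68   45 2271] [ 571.9 -289.9   63. ] [[569.3, -267.6], [574.6, -313.3]]
```

View pics/rc.png

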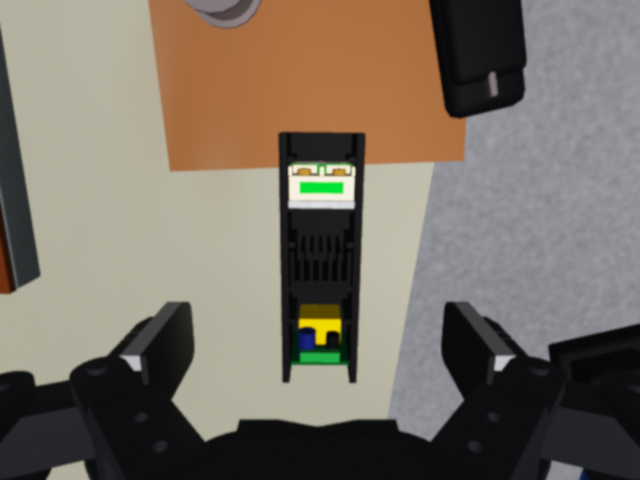

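Relay_c's end face spans columns 288–356 and rows ≈172–209, so its centre is near (569.5,−290) with yaw ≈6°. I'll grip the part that stands out above the rack walls, across its 45 mm sides.

```bash
python3 -m handwheel '[[[0,0,0],[8,0,30],1],[[0,0,0],[16,-0.5,70],1],[[0,0,0],[24,-1,110],1],[[0,0,0],[24,-2,130],1],[[0,0,0],[24,-2.5,140],1],[[0,0,0],[24,-2.5,145],1],[[0,0,0],[24,-2.5,148],1],[[0,0,0],[24,-2.5,148],1],[[0,0,0],[24,-2.5,148],0.3],[[0,0,0],[24,-2.5,148],0.3],[[0,0,0],[24,-2.5,148],0.3],[[0,0,0],[24,-2.5,148],0.3],[[0,0,0],[24,-2.5,148],0.3],[[0,0,0],[24,-2.5,148],0.3],[[0,0,0],[24,-2.5,148],0.3]]' 60
```

```text
t: 17.0
tool_pos: [569.6, -288.0, 54.5]
ee_rot: [0.998, 0.055, 0.002, 0.003]
force: [0.4, -9.4, 2.7]
grip_width: 43.1
gripper_force: 62.1
```

```bash
python3 -m handwheel '[[[0,0,0],[0,0,-8],0.3],[[0,0,0],[0,0,-20],0.3],[[0,0,0],[0,0,-35],0.3],[[0,0,0],[0,0,-55],0.3],[[0,0,0],[0,0,-80],0.3],[[0,0,0],[0,0,-105],0.3],[[0,0,0],[0,0,-120],0.3],[[0,0,0],[0,0,-120],0.3]]'
python3 - <<'E'
from h import *
f=grab("side","side1"); s=manip.state(); print(s["tool_pos"],s["force"],s["grip_width"])
p=proj(f,s["tool_pos"])[0]; print(p)
x,y=np.clip(p.astype(int),[120,90],[520,390]); cv2.imwrite("pics/side1c.png",cv2.resize(f["color"][y-90:y+90,x-120:x+120,::-1],None,fx=3,fy=3))
E
```

```text
t: 17.8
tool_pos: [569.7, -285.5, 175.1]
ee_rot: [0.998, 0.056, 0.002, 0.001]
force: [0.4, 0.2, -0.5]
grip_width: 42.7
gripper_force: 63.3
[ 569.08162005 -285.1047987   172.87086736] [-0.25878737 -0.53974649 -1.20419229] 43.02017602488877
[384.87114583 321.75591491]
```

View pics/side1c.png

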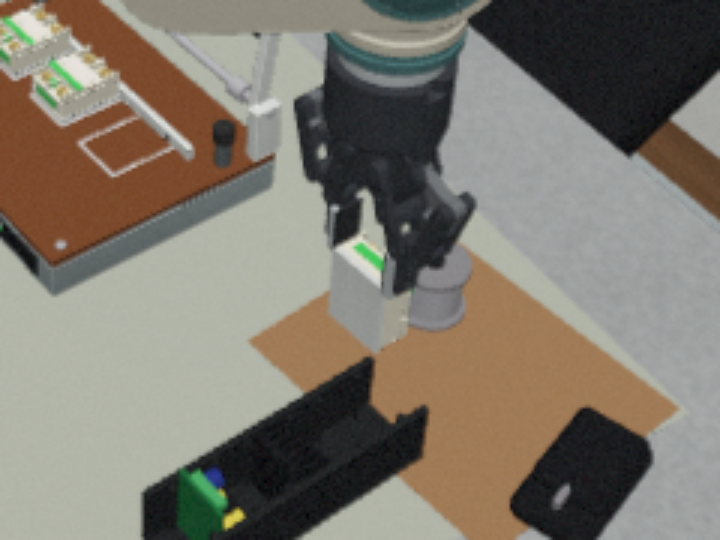

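Relay_c is held upright with its base plate toward the robot. Next I'll carry it over the right outline and tilt the tool, so that it settles onto its base when released.

```bash
cat >> h.py <<'E'
def tilt(yaw,th): return R.from_rotvec(-np.radians(th)*np.r_[_u,0])*down(yaw)
E
python3 -c "
from h import *
go(W(552,-23.6,130),tilt(5.33,55)); go(W(470,-23.6,170),tilt(5.33,55))"
```

```text
turn [-0.45 54.92  0.99] shift [  17.5 -312.9   42.6] t 17.85
turn [-0.45 54.92  0.99] shift [ -64.4 -314.4    2.5] t 17.85
```

```bash
python3 -m handwheel '[[[0,0,0],[-10,-20,0],0.3],[[0,4,0],[-20,-55,0],0.3],[[0,10,0],[-25,-95,0],0.3],[[0,17,0],[-25,-135,0],0.3],[[0,24,0],[-25,-175,0],0.3],[[0,31,0],[-20,-215,0],0.3],[[0,38,0.5],[-15,-250,0],0.3],[[0,45,1],[-10,-280,0],0.3],[[-0.4,52,1],[-5,-300,5],0.3],[[-0.4,55,1],[5,-310,15],0.3],[[-0.4,55,1],[15,-313,30],0.3],[[-0.4,55,1],[17.5,-313,42],0.3],[[-0.4,55,1],[17.5,-313,42],0.3],[[-0.4,55,1],[17.5,-313,42],0.3],[[-0.4,55,1],[17.5,-313,42],0.3]]'
python3 -c "
from h import *
s=manip.state();print(s['qpos'].round(2),EV(s['tool_pos']),s['tool_pos'],s['grip_width'])
go(W(555,-23.6,84),tilt(5.33,55));go(W(555,-23.6,80),tilt(5.33,55))"
```

```text
t: 19.35
tool_pos: [551.4, 27.8, 130.6]
ee_rot: [0.886, 0.041, 0.461, -0.022]
force: [0.4, 0.1, -1.1]
grip_width: 42.7
gripper_force: 63.3
[-0.1  -0.36  2.22  0.45  0.36  1.03] [551.60150355 -23.50293897] [551.39972055  27.83801413 130.59181895] 42.73244121331434
turn [-0.05 -0.02 -0.08] shift [-36.2   0.2  29.5] t 19.35
turn [-0.05 -0.02 -0.08] shift [-39.5   0.2  31.8] t 19.35
```

```bash
python3 -m handwheel '[[[0,0,0],[-9,0,7],0.3],[[0,0,0],[-18,0,15],0.3],[[0,0,0],[-27,0,22],0.3],[[0,0,0],[-33,0,27],0.3],[[0,0,0],[-36,0,29.5],0.3],[[0,0,0],[-38,0,30.5],0.3],[[0,0,0],[-39.5,0,31.8],0.3],[[0,0,0],[-39.5,0,31.8],0.3]]'
python3 -c "
from h import *
s=manip.state();print(s['qpos'].round(2),EV(s['tool_pos']),s['tool_pos'],s['force'])
print((R.from_quat(s['ee_rot'])*R.identity()).as_matrix()[:,2])"
```

```text
t: 20.15
tool_pos: [553.6, 25.3, 83.8]
ee_rot: [0.887, 0.042, 0.459, -0.025]
force: [0.9, 1.1, -1.5]
grip_width: 42.9
gripper_force: 63.3
[-0.11 -0.24  2.24  0.73  0.26  0.75] [553.5921439  -26.28713429] [553.64038306  25.25077156  83.79291442] [ 0.8554274   1.05268305 -1.54125248]
[ 0.81269342  0.08228371 -0.57685249]
```

```bash
python3 -c "
from h import *
go(W(560,-23.6,88),tilt(5.33,46));"
```

```text
turn [-0.37 -8.77 -0.05] shift [ 7.1 -2.7  2.8] t 20.15
```

```bash
python3 -m handwheel '[[[-0.2,-5,0],[4,-2,1],0.3],[[-0.4,-8.8,0],[7,-2.7,2.8],0.3],[[-0.4,-8.8,0],[7,-2.7,2.8],0.3],[[-0.4,-8.8,0],[7,-2.7,2.8],0.3]]'
python3 -c "
from h import *
s=manip.state();print(s['qpos'].round(2),EV(s['tool_pos']),s['tool_pos'],s['force'])
go(W(560,-23.6,85),tilt(5.33,46));"
```

```text
t: 20.55
tool_pos: [559.9, 29.2, 88.1]
ee_rot: [0.919, 0.043, 0.391, -0.019]
force: [-0.3, 0.3, -1.9]
grip_width: 43.3
gripper_force: 63.3
[-0.07 -0.21  2.13  0.29  0.44  1.19] [560.21085289 -22.9286906 ] [559.91850172  29.20951868  88.0678895 ] [-0.31851778  0.25425685 -1.90894908]
turn [-0.08 -0.1   0.01] shift [-2.4  0.7  2. ] t 20.55
```

```bash
python3 -m handwheel '[[[0,0,0],[-0.8,0,0.7],0.3],[[0,0,0],[-1.6,0.4,1.4],0.3],[[0,0,0],[-2.4,0.7,2.1],0.3],[[0,0,0],[-2.4,0.7,2.1],0.3]]'

```

```text
t: 20.95
tool_pos: [559.0, 28.0, 83.6]
ee_rot: [0.92, 0.042, 0.389, -0.018]
force: [0.4, 0.5, -1.3]
grip_width: 43.0
gripper_force: 63.3
```

```bash
python3 -m handwheel '[[[0,0,0],[-0.8,0,0.7],0.3],[[0,0,0],[-1.6,0,1.4],0.3],[[0,0,0],[-1.6,0,1.4],0.3],[[0,0,0],[-1.6,0,1.4],0.66],[[0,0,0],[-1.6,0,1.4],0.66],[[0,0,0],[-1.6,0,1.4],0.66],[[0,0,0],[-1.6,0,1.4],0.66],[[0,0,0],[-1.6,0,1.4],0.66],[[0,0,0],[-1.6,0,1.4],0.66]]'
python3 - <<'E'
from h import *
s=manip.state(); print(s["tool_pos"],s["force"],s["grip_width"])
f=grab("wrist","topple")
go(W(500,-23.6,180),down(5.33))
E
```

```text
t: 21.85
tool_pos: [559.4, 28.0, 82.2]
ee_rot: [0.92, 0.042, 0.39, -0.018]
force: [0.4, -0.2, -1.0]
grip_width: 56.0
gripper_force: 0.0
[559.36235949  28.00695341  82.22776389] [ 0.36771179 -0.1548312  -0.95558615] 56.02361317278841
turn [-1.000e-02 -4.593e+01 -4.000e-02] shift [  28.9   -0.5 -110.8] t 21.9
```

View pics/topple.png

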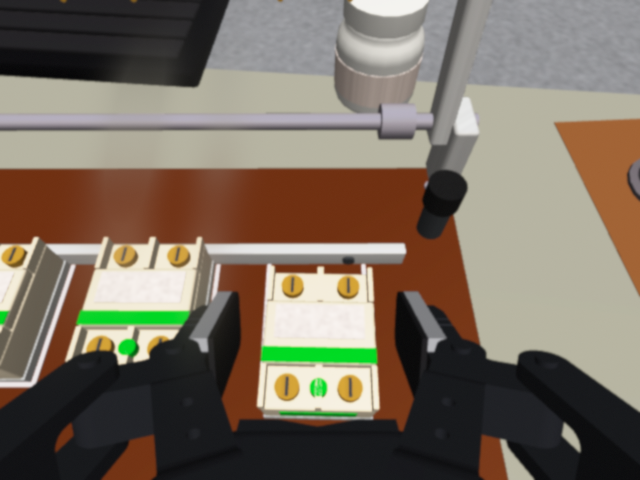

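The relay fell flat: it lies almost square in the right outline at about (320,340), lamp to the front. I'll back off, look, and grip it again with a slight tilt.

```bash
python3 -m handwheel '[[[0,0,0],[0,0,-20],0.66],[[0,0,0],[0,0,-50],0.66],[[0,-5,0],[15,0,-75],0.8],[[0,-12,0],[30,0,-90],0.85],[[0,-19,0],[40,0,-95],0.85],[[0,-21,0],[45,0,-95],0.85],[[0,-21,0],[45,0,-95],0.85],[[0,-21,0],[45,0,-95],0.85]]'
python3 - <<'E'
from h import *
f=grab("wrist","c2"); np.save("c2.npy",f,allow_pickle=True); c=f["color"]; s=manip.state(); print(EV(s["tool_pos"]),s["tool_pos"])
for p,q in blobs(brass(c),40): print(p.round(1),q[4],EV(ray(f,p,68)[0]).round(1))
h=cv2.cvtColor(c,cv2.COLOR_RGB2HSV); w=(h[...,1]<110)&(h[...,2]>120)
F,cx,cy=K(f)
px=proj(f,[W(552,v,40) for v in (148.5,100.6,74.6,26.4,.4,-47.7)]); print("expected outline px",px.round(0).tolist())
for r in sorted(set(px[:,1].round().astype(int))):
    x=np.flatnonzero(w[r]); print(r,[(((g[0]+g[-1])/2).item(),len(g),EV(ray(f,((g[0]+g[-1])/2,r),40)[0]).round(1).tolist()) for g in np.split(x,np.flatnonzero(np.diff(x)>1)+1) if len(g)<14])
go(W(560,-23.6,48),tilt(5.33,25))
E
```

```text
t: 22.7
tool_pos: [522.2, 24.6, 179.6]
ee_rot: [0.975, 0.045, 0.215, -0.01]
force: [-0.4, 0.3, -1.4]
grip_width: 72.4
gripper_force: 0.0
[521.80720416 -23.97813601] [521.77838783  24.59722163 179.22497575]
[42.4 52.8] 48 [703.2 172.3]
[291.6  51.9] 41 [704.   -5.6]
[584.3 173.1] 17362 [ 613.7 -204.7]
[ 79.8 205.7] 126 [590.8 134.5]
[117.9 205.5] 57 [591.  109.1]
[189.2 205.4] 113 [591.   61.5]
[224.9 205.6] 85 [590.9  37.7]
[301.4 227. ] 121 [576.4 -13.5]
[337.1 227.6] 118 [576.  -37.1]
[ 73.8 267.6] 139 [549.3 134.3]
[110.2 267.5] 131 [549.5 110.7]
[185.7 267.3] 127 [549.6  61.6]
[222.3 267.5] 110 [549.5  37.8]
[299.6 290. ] 118 [535.  -12.6]
[336.3 290.7] 118 [534.5 -36.3]
[317.8 304.6] 51 [525.7 -24.4]
expected outline px [[77.0, 268.0], [144.0, 268.0], [180.0, 268.0], [247.0, 268.0], [283.0, 268.0], [350.0, 268.0]]
268 [(3.0, 7, [552.0, 201.7]), (56.5, 6, [552.0, 163.3]), (63.5, 4, [552.0, 158.2]), (72.0, 1, [552.0, 152.1]), (82.5, 2, [552.0, 144.6]), (99.5, 6, [552.0, 132.4]), (109.0, 1, [552.0, 125.6]), (141.0, 11, [552.0, 102.6]), (173.0, 11, [552.0, 79.6]), (195.5, 6, [552.1, 63.4]), (212.0, 7, [552.1, 51.6]), (234.0, 9, [552.1, 35.8]), (245.5, 8, [552.1, 27.5]), (283.0, 5, [552.1, 0.6])]
turn [-0.03  0.14 -0.05] shift [-20.5  -0.3 135.1] t 22.75
```

View pics/c2.png

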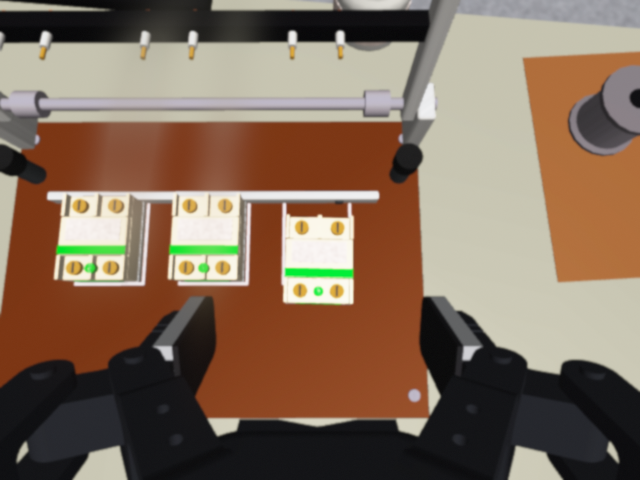

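Relays a and b sit at the fence within about 1–2 mm of centre. Relay_c at (318,260) is about 15 mm short of the fence, so I'll grip it and push it home.

```bash
python3 -m handwheel '[[[0,0,0],[-23.3,0.4,20],0.66],[[0,0,0],[-23.3,0.4,60],0.66],[[0,0,0],[-23.3,0.4,95],0.66],[[0,0,0],[-23.3,0.4,120],0.66],[[0,0,0],[-23.3,0.4,131],0.66],[[0,0,0],[-23.3,0.4,131],0.66],[[0,0,0],[-23.3,0.4,131],0.3],[[0,0,0],[-23.3,0.4,131],0.3],[[0,0,0],[-23.3,0.4,131],0.3],[[0,0,0],[-23.3,0.4,131],0.3],[[0,0,0],[-23.3,0.4,131],0.3],[[0,0,0],[-22.9,0.4,130],0.3],[[0,0,0],[-22.9,0.4,130],0.3]]' 30
python3 -c "
from h import *
s=manip.state();print(EV(s['tool_pos']))
go(W(556+14.5,-23.6,50.5),tilt(5.33,25));go(W(556+18.5,-23.6,50.5),tilt(5.33,25))"
```

```text
t: 24.05
tool_pos: [556.4, 27.4, 53.1]
ee_rot: [0.975, 0.045, 0.216, -0.01]
force: [-0.7, 0.4, -1.8]
grip_width: 44.2
gripper_force: 31.9
[556.57444615 -24.45005943]
turn [-0.01  0.07 -0.04] shift [11.5 -0.9  8.2] t 24.05
turn [-0.01  0.07 -0.04] shift [15.2 -0.9  9.9] t 24.05
```

```bash
python3 -m handwheel '[[[0,0,0],[5,-0.9,3],0.3],[[0,0,0],[9,-0.9,5],0.3],[[0,0,0],[11.5,-0.9,7],0.3],[[0,0,0],[12.5,-0.9,8],0.3],[[0,0,0],[13.5,-0.9,8.5],0.3],[[0,0,0],[14.5,-0.9,9],0.3],[[0,0,0],[15.2,-0.9,9.5],0.3],[[0,0,0],[15.7,-0.9,10.2],0.3]]'
python3 -c "
from h import *
s=manip.state();print(EV(s['tool_pos']),s['force'],s['tool_pos'])"
```

```text
t: 24.85
tool_pos: [573.9, 29.4, 52.0]
ee_rot: [0.976, 0.045, 0.214, -0.01]
force: [-31.7, -7.1, 28.0]
grip_width: 44.7
gripper_force: 36.5
[574.14181686 -24.04889324] [-31.68424916  -7.13361122  27.98918493] [573.89328873  29.38823378  51.99778495]
```

```bash
python3 -m handwheel '[[[0,0,0],[-0.7,0.1,-0.8],0.3],[[0,0,0],[-1.2,0.3,-1.5],0.3],[[0,0,0],[-1.2,0.3,-1.5],0.63],[[0,0,0],[-1.2,0.3,-1.5],0.63],[[0,0,0],[-1.2,0.3,-1.5],0.63],[[0,0,0],[-1.2,0.3,-1.5],0.63],[[0,0,0],[-1.2,0.3,-30],0.63],[[0,0,0],[-1.2,0.3,-75],0.63],[[0,0,0],[-1.2,-30,-110],0.63],[[0,0,0],[-1.2,-70,-130],0.63],[[0,0,0],[-1.2,-75,-135],0.63],[[0,0,0],[-1.2,-75,-135],0.63],[[0,0,0],[-1.2,-75,-135],0.63]]'
python3 - <<'E'
from h import *
f=grab("wrist","c3"); np.save("c3.npy",f,allow_pickle=True); c=f["color"]; s=manip.state(); print(EV(s["tool_pos"]),s["tool_pos"])
for p,q in blobs(brass(c),40):
    if 180<p[1]<330: print(p.round(1),q[4],EV(ray(f,p,65)[0]).round(1))
E
```

```text
t: 26.15
tool_pos: [510.0, 98.7, 171.2]
ee_rot: [0.976, 0.045, 0.215, -0.01]
force: [0.2, 0.0, -0.1]
grip_width: 53.8
gripper_force: 0.0
[516.89897975  50.54422512] [509.9688593   98.34142826 170.8456804 ]
[187.  194.5] 122 [591.7 136.4]
[226.4 195. ] 50 [591.3 110.4]
[299.3 194.2] 124 [591.9  62.6]
[335.5 194.2] 121 [591.9  38.8]
[412.7 194.6] 127 [591.7 -11.9]
[449.2 194.6] 133 [591.7 -35.9]
[183.5 257.8] 129 [549.8 136.3]
[221.2 257.9] 112 [549.8 112.2]
[298.8 257.5] 116 [550.1  62.6]
[336.  257.6] 124 [550.   38.8]
[415.1 257.8] 134 [549.9 -11.9]
[452.5 257.7] 134 [549.9 -35.8]
```

View pics/c3.png

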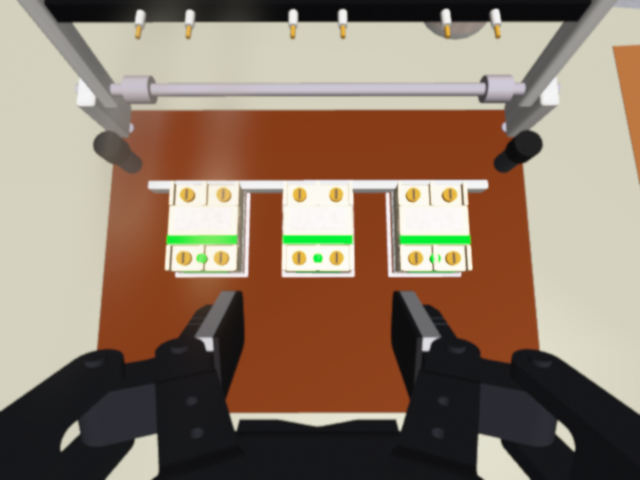

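The row is even: centres at e ≈ 570.9 and v ≈ 124.2 / 50.7 / −23.9, all square. Next I'll locate the handle in two views.

```bash
python3 - <<'E'
from h import *
C=[];D=[]
for n in ("top","side"):
    f=grab(n); h=cv2.cvtColor(f["color"],cv2.COLOR_RGB2HSV)
    m=((h[...,0]<6)|(h[...,0]>174))&(h[...,1]>170)&(h[...,2]>110)
    b=sorted(blobs(m,30),key=lambda q:-q[1][4]); print(n,[(p.round(1).tolist(),s[4].item()) for p,s in b[:3]])
    p=b[0][0]; w=ray(f,p,259)[0]; print(w.round(1),EV(w).round(1)); o=np.array(f["T"])[:3,3]; d=w-o; C.append(o);D.append(d/np.linalg.norm(d))
A=sum(np.eye(3)-np.outer(d,d) for d in D); bb=sum((np.eye(3)-np.outer(d,d))@o for o,d in zip(C,D)); x=np.linalg.solve(A,bb); print("tri",x.round(1),EV(x).round(1))
go(W(677,50,330),down(95.33)); go(W(620,50,330),down(95.33))
E
```

```text
top [([272.1, 186.5], 248)]
[671.4 112.  259. ] [678.9  49.2]
side [([325.1, 175.3], 224)]
[673.5 113.1 259. ] [681.1  50.1]
tri [671.8 111.6 260.2] [679.3  48.7]
turn [ 19.46 -19.44 -88.58] shift [212.    0.  -77.3] t 26.3
turn [ 19.46 -19.44 -88.58] shift [ 1.602e+02  1.000e-01 -1.012e+02] t 26.3
```

```bash
python3 -m handwheel '[[[1.8,-1.8,-8],[20,0,-43],0.6],[[3.5,-3.5,-16],[40,0,-86],0.6],[[5.3,-5.3,-24],[60,0,-125],0.6],[[7,-7,-32],[68,0,-145],0.6],[[8.8,-8.8,-40],[80,0,-139],0.6],[[10.6,-10.6,-48],[100,0,-130],0.6],[[12.3,-12.3,-56],[120,0,-121],0.6],[[14,-14,-64],[140,0,-111],0.6],[[15.8,-15.8,-72],[160,0,-101],0.6],[[17.6,-17.6,-80],[180,0,-92],0.6],[[19.5,-19.4,-88.6],[200,0,-83],0.6],[[19.5,-19.4,-88.6],[212,0,-77],0.6],[[19.5,-19.4,-88.6],[212,0,-77],0.6],[[19.5,-19.4,-88.6],[212,0,-77],0.6]]' 40
python3 -c "
from h import *
s=manip.state();print(EV(s['tool_pos']),s['tool_pos'],s['qpos'].round(2))
go(W(679.5,49.5,248),down(95.33))"
```

```text
t: 27.7
tool_pos: [669.4, 113.2, 330.3]
ee_rot: [0.673, 0.739, 0.001, -0.0]
force: [0.2, 0.9, 0.3]
grip_width: 51.1
gripper_force: 0.0
[677.04659126  50.48313716] [669.42969859 113.15702594 330.27632414] [0.11 0.54 0.62 0.   1.98 0.02]
turn [ 0.04 -0.07  0.03] shift [-1.1  2.4 82.3] t 27.7
```

```bash
python3 -m handwheel '[[[0,0,0],[-1,2.4,30],0.6],[[0,0,0],[-1,2.4,60],0.6],[[0,0,0],[-1,2.4,76],0.6],[[0,0,0],[-1,2.4,82],0.6],[[0,0,0],[-1,2.4,82],0.6],[[0,0,0],[-1,2.4,82],0.05],[[0,0,0],[-1,2.4,82],0.05],[[0,0,0],[-1,2.4,82],0.05],[[0,0,0],[-1,2.4,82],0.05],[[0,0,0],[-1,2.4,82],0.05],[[0,0,0],[-1,2.4,82],0.05],[[0,0,0],[-1,2.4,82],0.05],[[0,0,0],[-1,2.4,82],0.05]]' 40
python3 -c "
from h import *
s=manip.state();print(EV(s['tool_pos']),s['tool_pos'],s['force'])"
```

```text
t: 29.0
tool_pos: [671.5, 113.2, 251.4]
ee_rot: [0.673, 0.74, 0.001, 0.001]
force: [-5.9, -1.0, 4.5]
grip_width: 12.2
gripper_force: 39.1
[679.12074187  50.32130497] [671.50991389 113.18856535 251.37439383] [-5.94993639 -1.01146551  4.53671834]
```

```bash
python3 -m handwheel '[[[0,0,0],[0,-7.5,-0.8],0.05],[[0,0,0],[0,-15,-1.2],0.05],[[0,0,0],[0,-30.5,-1.1],0.05],[[0,0,0],[0,-45.7,0.4],0.05],[[0,0,0],[0,-60.7,3.2],0.05],[[0,0,0],[0,-75.4,7.2],0.05],[[0,0,0],[0,-89.7,12.6],0.05],[[0,0,0],[0,-103.5,19.2],0.05],[[0,0,0],[0,-116.6,26.9],0.05],[[0,0,0],[0,-129,35.8],0.05],[[0,0,0],[0,-140.7,45.7],0.05],[[0,0,0],[0,-140.7,45.7],0.05]]'
```

```text
t: 30.2
tool_pos: [531.6, 99.9, 205.4]
ee_rot: [0.673, 0.74, 0.002, 0.001]
force: [-1.8, 0.2, 8.0]
grip_width: 12.1
gripper_force: 44.4
```

```bash
python3 -m handwheel '[[[0,0,0],[0,-10.7,10.9],0.05],[[0,0,0],[0,-20.4,22.7],0.05],[[0,0,0],[0,-29,35.2],0.05],[[0,0,0],[0,-36.6,48.5],0.05],[[0,0,0],[0,-42.9,62.4],0.05],[[0,0,0],[0,-48,76.8],0.05],[[0,0,0],[0,-51.8,91.6],0.05],[[0,0,0],[0,-54.3,106.7],0.05],[[0,0,0],[0,-55.5,121.9],0.05],[[0,0,0],[0,-55.6,129.2],0.05],[[0,0,0],[0,-55.6,132],0.05],[[0,0,0],[0,-55.6,132],0.05],[[0,0,0],[0,-55.6,132],0.05]]'
python3 - <<'E'
from h import *
f=grab("side","dn"); s=manip.state(); print(EV(s["tool_pos"]),s["force"],s["grip_width"])
cv2.imwrite("pics/dnc.png",cv2.resize(f["color"][150:330,180:420,::-1],None,fx=3,fy=3))
E
```

```text
t: 31.5
tool_pos: [474.2, 94.5, 71.1]
ee_rot: [0.673, 0.74, -0.002, -0.002]
force: [-18.0, -3.7, 7.1]
grip_width: 12.1
gripper_force: 50.6
[480.92156225  50.05399223] [-16.46286045  -3.59647233   7.14617962] 12.32989285475562
```

View pics/dnc.png

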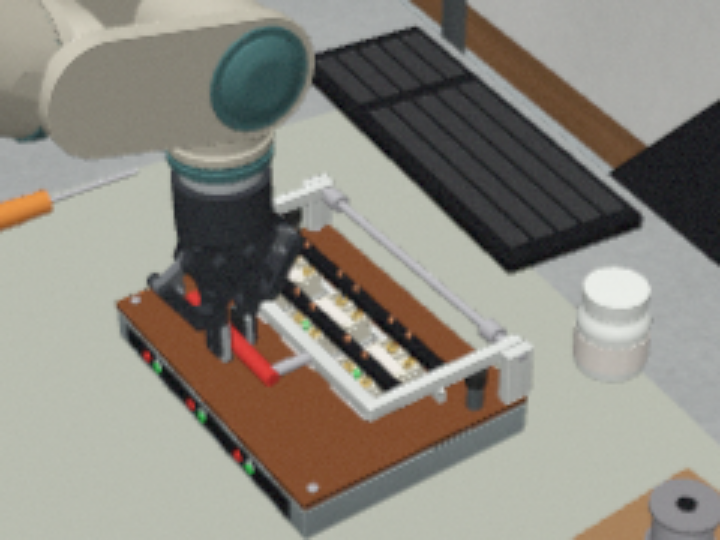

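The frame looks level and the relays are undisturbed beneath it. I'll press a little further to make sure it is on the stop, and hold.

```bash
python3 -m handwheel '[[[0,0,0],[0,2,2],0.05],[[0,0,0],[0,3,4],0.05],[[0,0,0],[0,3,5],0.05],[[0,0,0],[0,3,5],0.05],[[0,0,0],[0,3,5],0.05],[[0,0,0],[0,3,5],0.05]]' 60
python3 - <<'E'
from h import *
s=manip.state(); print(EV(s["tool_pos"]),s["tool_pos"],s["force"],s["grip_width"])
f=grab("side"); h=cv2.cvtColor(f["color"],cv2.COLOR_RGB2HSV)
m=((h[...,0]<6)|(h[...,0]>174))&(h[...,1]>170)&(h[...,2]>110)
m[:,:240]|=False
ends=proj(f,[W(481.6,v,85) for v in (50-55,50+55)]); print("expected bar ends at stop",ends.round(1)); print([(p.round(1).tolist(),q.tolist()) for p,q in blobs(m,8)])
for z in (81,85,89,95): print(z,proj(f,W(481.6,0,z)).round(1))
E
```

```text
t: 32.15
tool_pos: [474.3, 94.5, 67.4]
ee_rot: [0.673, 0.74, -0.005, -0.005]
force: [-40.1, -6.2, 29.2]
grip_width: 12.1
gripper_force: 62.3
[480.99816833  50.05307681] [474.26889964  94.51750773  67.36437944] [-40.1385462   -6.24739583  29.22180368] 12.101118010765365
expected bar ends at stop [[268.5 274.9]
 [244.9 250.9]]
[([244.3, 250.1], [242, 248, 5, 5, 19]), ([264.0, 270.2], [257, 260, 16, 20, 120]), ([258.8, 301.4], [258, 300, 3, 4, 8])]
81 [[267.4 275.1]]
85 [[267.3 273.8]]
89 [[267.3 272.5]]
95 [[267.2 270.5]]
```

```bash
python3 -m handwheel '[[[0,0,0],[0,-2.9,-11],0.05],[[0,0,0],[0,-1.7,-26],0.05],[[0,0,0],[0,0.8,-41],0.05],[[0,0,0],[0,4.6,-56],0.05],[[0,0,0],[0,9.7,-70.6],0.05],[[0,0,0],[0,16,-84.5],0.05],[[0,0,0],[0,23.6,-97.8],0.05],[[0,0,0],[0,32.2,-110.3],0.05],[[0,0,0],[0,41.9,-122],0.05],[[0,0,0],[0,52.6,-133],0.05],[[0,0,0],[0,64.2,-143],0.05],[[0,0,0],[0,76.7,-151.8],0.05],[[0,0,0],[0,89.8,-159.5],0.05],[[0,0,0],[0,103.6,-166],0.05],[[0,0,0],[0,118,-171.5],0.05],[[0,0,0],[0,132.6,-175.5],0.05],[[0,0,0],[0,147.6,-178.3],0.05],[[0,0,0],[0,162.8,-179.8],0.05],[[0,0,0],[0,178,-180],0.05],[[0,0,0],[0,193,-179],0.05]]'
```

```text
t: 34.2
tool_pos: [672.3, 113.2, 248.3]
ee_rot: [0.673, 0.74, 0.002, 0.001]
force: [-17.1, -2.1, 22.1]
grip_width: 11.3
gripper_force: 61.8
```

Back at the top. I'll release, lift clear, then check everything.

```bash
python3 -m handwheel '[[[0,0,0],[0,0,-2],0.05],[[0,0,0],[0,0,-2],0.6],[[0,0,0],[0,0,-2],0.6],[[0,0,0],[0,0,-2],0.6],[[0,0,0],[0,0,-2],0.6],[[0,0,0],[0,0,-2],0.6],[[0,0,0],[0,0,-20],0.6],[[0,0,0],[0,0,-60],0.6],[[0,0,0],[0,0,-100],0.6],[[0,0,0],[0,-50,-110],0.6],[[0,0,0],[0,-100,-110],0.6],[[0,0,0],[0,-150,-110],0.6],[[0,0,0],[0,-200,-110],0.6],[[0,0,0],[0,-200,-110],0.6],[[0,0,0],[0,-200,-110],0.6]]'
python3 - <<'E'
from h import *
s=manip.state(); print(EV(s["tool_pos"]),s["force"])
for n in ("top","side"):
    f=grab(n); h=cv2.cvtColor(f["color"],cv2.COLOR_RGB2HSV)
    m=((h[...,0]<6)|(h[...,0]>174))&(h[...,1]>170)&(h[...,2]>110)
    print(n,[(p.round(1).tolist(),q[4].item()) for p,q in sorted(blobs(m,30),key=lambda q:-q[1][4])[:2]])
f=grab("wrist","end"); c=f["color"]
for p,q in blobs(brass(c),25):
    w=EV(ray(f,p,65)[0])
    if 530<w[0]<610: print(p.round(1),q[4],w.round(1))
E
```

```text
t: 35.7
tool_pos: [471.6, 94.1, 356.5]
ee_rot: [0.673, 0.74, 0.002, 0.001]
force: [0.7, -0.1, 0.7]
grip_width: 51.4
gripper_force: 0.0
[478.3475443   49.87588054] [ 0.65551177 -0.14007646  0.66914123]
top [([272.1, 186.5], 248)]
side [([325.0, 175.2], 224)]
[386.9 107.3] 49 [549.5 136.4]
[429.  107.2] 52 [591.5 136.5]
[386. 132.] 45 [549.7 112.5]
[427.4 131.9] 50 [591.6 112.7]
[383.9 181.2] 42 [549.8  62.8]
[424.1 181.4] 44 [591.7  62.7]
[383. 204.] 43 [549.9  38.7]
[422.5 204. ] 44 [591.7  38.8]
[380.9 249.9] 39 [549.8 -11.9]
[419.2 250. ] 41 [591.6 -11.9]
[380.  270.8] 39 [549.8 -36. ]
[417.9 270.9] 39 [591.7 -36. ]
[383.9 399.8] 1369 [ 561.5 -200.7]
```

View pics/end.png

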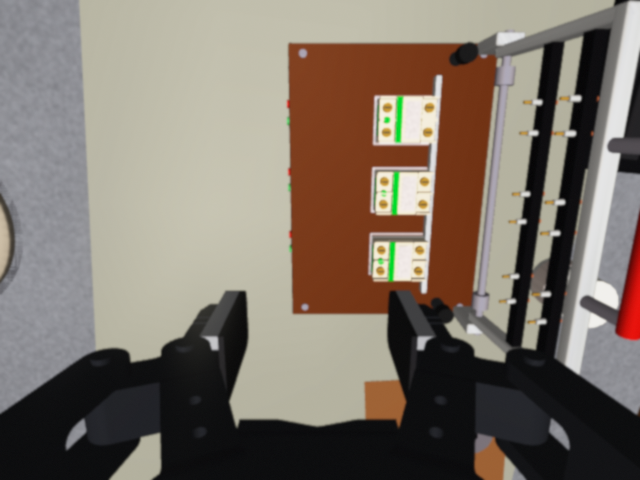

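The frame is back exactly where it was raised (red handle at the same pixels as before). The row at (406,120), (404,192) and (401,260) has not moved, and the robot is clear.

```bash
python3 -c "
from rig import finish_job
print(finish_job())"
```

```text
the job is handed in; nothing more can be done
None
```

The job is handed in: by my last images all three relays sit square at the fence, within about 1 mm of their outline centres. The handle went to its stop, was held there and came back up. Nothing else on the bench looked disturbed, and it finished at about 36 s of the 72 s allowed; the judge's verdict was not shown.

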